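Bring the swing-arm magnifier to rest over the chip

ROBOT

A 6-joint arm with a two-finger parallel gripper is mounted at the origin on the work surface. World frame = base frame: x ahead of the robot, y to its left, z up, the work surface at z = 0. Lengths are in m, angles in degrees, forces in N, time in s.
With the tool pointing down it reaches from about 0.375 to 0.9 m from the base axis. Payload 3.1 kg.
Tool frame: the origin (TCP) lies at the very end of the fingers, on their centre line; the grasp point (between the pads) lies 19 mm behind it (bot.tcp_to_grasp is the distance from the TCP to the grasp point, in m); z points along the fingers, y is the line along which they close (so a half turn about z gives the same grasp; the last joint's range is limited). The gripper opens to 87 mm and grips with 3 to 60 N. Pads are 19 mm wide; open, the fingers measure 117 mm over their backs; the gripper's body (75 mm by 190 mm) begins 51 mm behind the grasp point.
Start: joints at [-77.55, 30.224, 82.088, -0, 67.689, -10.227], TCP at [0.241, -0.577, 0.223] pointing down, gripper open.
Joint ranges: [-176.69, 176.69], [-43.24, 126.21], [12.49, 139.97], [-82, 262], [0, 151.66], [-163.58, 163.58]. Speed limits (degrees/s): [159.86, 159.86, 180, 180, 180, 180].

INTERFACE

Orientations are given as a 3x3 rotation matrix whose columns are the frame's x, y, z axes.
In Python, from rig import telemetry, capture, camera_info, job, bot gives the robot as it stands. The module is installed in compiled form; this text tells all that it offers.
- The arm moves only by the tool carry_out, never from a script. Its argument "deltas" is a list that holds one entry, the list of rows, each a list of 7 numbers: the shift along the tool's x, y, z scaled (see below), then the turn, a rotation vector about the tool's x, y, z scaled (see below), then the closure, from -1 (fully open) to 1 (shut). In form: [[[dx, dy, dz, ax, ay, az, claw], ...]]. A call has exactly 10 rows; each row is the pose to reach, as a shift and turn from the pose commanded when the call began, along the tool's axes at that moment, turning the shorter way round; what a row does not reach only later rows make up. The controller multiplies each number of a shift by 15 cm and each number of a turn by 360 degrees. A row lasts 1/12 s, in which the tool goes at most 41.7 mm and 7.16 degrees, less where a joint would pass 70% of its speed; a pose out of reach is approached as far as the arm can. A call with a number of a shift or a turn outside -1 to 1 is refused whole. A call with a gripper value outside its range is refused whole. The fingers move at their own pace and stop on an object; the grip force is fixed at half the most. Time passes only in rows, so rows that repeat a pose let the fingers close, or fill a call up. It gives the time, the measured TCP pose, the force, the opening and the grip force at its end, in the units of the state.
- telemetry.read_state(): the state, without advancing time (a new reading comes with each control period).
- capture(name): name is "scene" or "top" or "wrist"; returns the picture (480x640x3 uint8, red, green, blue); there is no depth.
- camera_info(name): a dict with "mtx" (3x3 intrinsics, pixels), "cam_to_world" (4x4, takes a point from camera to world coordinates); the wrist camera has in their place "T_tool_cam" (4x4, takes a point from camera to tool coordinates, whose origin is the TCP and whose axes are the flange's). Camera axes: x right, y down, z forward; pixel columns grow to the right and rows downward; lengths in m; the calibration is good to about 2 mm. A picture is of the moment at which its call begins: read the wrist's pose just before it. camera_info takes no time and is no camera call.
- job.hand_in(): hands the job in; it is judged then, once.
The state is a dict: "time_s": time; "joint_positions": joint angles; "qvel": joint speeds; "tau": joint torques, N m; "position": TCP position; "tcp_rot": TCP orientation; "force": force on the tool from outside, world axes, zero at the start; "moment": the same for the moment, N m; "opening": opening from 0.0 (shut) to 1.0 (fully open); "grasp_force": force on a finger pad.
Only numpy, scipy, OpenCV 4.12 (cv2) and the standard library are available. Lean on these libraries where they do the work, as an engineer would, in place of code of your own. Each camera call takes 0.05 s, during which the arm holds its last target. There are 200 camera calls.

TASK

Take the orange grip of the rail carriage, pull the hanging magnifier past its parking post, and steer the carriage so that the freely swinging lens stops centred over the black chip in the middle of the circuit board and stays still there for three seconds. Then let go of the grip, leaving the lens at rest over the chip. Work by the grip alone: do not touch the magnifier or its arm, do not let it swing wildly towards its stops, and leave the screwdriver, the jar and the multimeter where they are.

Things in the scene. Friction and masses are not known exactly. Their poses are not given: they have to be found in the camera images.
- rail: Aluminium rail fixed on the bench, 660 mm long (along its own y axis), 45 mm wide, top 60 mm above the bench. Origin: on the bench under the rail's middle; its x axis points across the rail, away from the robot, z up. The carriage slides along its y axis. Turned a little about vertical from one start to the next.
- carriage (a joint): Travel of the carriage along the rail's y axis, in m: the pivot stands at y = value - 0.23 in the rail's frame. Range -0.03 to 0.50 (stops). About 2 N of dry friction and 3 N s/m keep it where it is left; carriage 0.7 kg.
- grip (a point): The point to grasp on the carriage's upright orange grip: a plate 30 mm along the rail (rail y), 20 mm across it (rail x), running from 78 to 190 mm above the bench. This point lies on its centre line, 172 mm above the bench. Taken from above with the fingers closing along the rail. 48 mm from the pivot post towards the robot (rail -x).
- pivot (a point): Pivot of the swing arm, on a 26 mm thick steel post on the carriage, 165 mm above the bench; hub 32 mm wide, top at 183 mm. The pivot pin leans by 0.095 rad, its top towards rail +x, so the arm hangs out to rail +x like a gate on a raked hinge and swings freely about that direction.
- swing (a joint): Angle of the swing arm about its leaning pin, in rad: 0 where it hangs at rest (arm along rail +x), positive when the lens has swung towards rail +y (counterclockwise from above). Stops at -1.35 and 1.35. Small swings have a period of about 2.9 s and die away very slowly (the amplitude takes some 20 to 40 s to halve).
- magnifier: Swing arm with magnifier, not to be touched: white bar 18 mm wide, white ring 85 mm across, 22 mm thick, with a glass lens, red nose rod 8 mm thick on the outer rim, its tip 285 mm from the pivot. Origin at the pivot, x axis along the arm. Mass about 0.4 kg, varying. Angular acceleration about -4.65*sin(angle) - 5*a*cos(angle) rad/s2, where a is the pivot's acceleration along rail +y in m/s2.
- lens (a point): Centre of the lens, 200 mm from the pivot along the arm, about 146 mm above the bench.
- post: Black parking post on a round foot, 12 mm thick, 170 mm high, fixed to the bench 263 mm from the rail's centre line (rail +x), at the start on the rail +y side of the nose rod. Pulled towards rail +y, the nose rod catches on it; the arm is held back, slips off suddenly at about -0.45 rad and then swings. Origin: on the bench in the post's axis; its axes are along the rail's.
- board: Circuit board in a holder fixed to the bench, 130 x 150 mm, top parts up to 40 mm high; origin on the bench under its centre, axes along the rail's. It lies somewhere on the rail +y side of the post, right under the path of the lens when the arm hangs at rest.
- chip (a point): Top centre of the black square chip (30 mm) in the middle of the board, 26 mm above the bench. The lens is to come to rest straight above it: 199 mm from the rail's centre line.
- screwdriver: Screwdriver with blue handle lying on the bench; leave alone.
- flux: Small jar with red cap, 40 mm wide, 75 mm high; leave alone.
- meter: Red multimeter, 150 x 80 x 42 mm, lying on the bench; leave alone.
Things that resemble listed ones, but are neither listed nor needed, are in the scene too. Of the things like the post, leave any that is green; of the rest the smaller one is meant.

How it is judged (in metres and radians):
On the way, in this order (a step that is already met when the one before it is completed fails the run):
1. the magnifier has been pulled past the parking post (y of lens in the frame of post above 0.07 m).
2. the lens stays within 18 mm of straight above the chip, turning slower than 0.15 rad/s, for about 3 s (2.8 s) (horizontal distance between lens and chip below 0.018 m and velocity of joint swing between -0.15 and 0.15 rad/s), for 2.8 s.
At the end, for the whole second after the job is handed in: The grip is released and the lens rests over the chip: within 22 mm of straight above its centre, the arm turning slower than 0.15 rad/s (horizontal distance between lens and chip below 0.022 m and velocity of joint swing between -0.15 and 0.15 rad/s); the robot touches nothing.
It fails at once if the robot touches the magnifier or its arm (contact force between any of the arm, the fingers and magnifier above 0.3 N).
It fails at once if the arm swings more than 1.15 rad either way (value of joint swing above 1.15 rad or value of joint swing below -1.15 rad).
It fails at once if a bystander is moved more than 30 mm (distance of any of screwdriver, flux, meter from where it was at the start of the episode above 0.03 m).
It also fails if it takes over 45 s, if anything falls off the work surface, if the arm or the gripper's body presses on something with over 40 N, if the wrist force passes 120 N, or if a joint passes its speed limit or range.

## Working session

There is one attempt and no reset: what is moved stays moved. The work goes in short steps, Python scripts to look and compute and a tool call to move; the robot and the scene stay as the last step left them, time stands still between calls to the robot, and variables do not carry over. Pictures are saved under pics/ and viewed, at most 10 in all, crops included, and the job is handed in when it is done.

Besides the shell and the picture viewer there is one more tool, called after "Call:" as name(argument=value, ...) on one line, values as JSON. carry_out: Moves the arm, as the interface text tells. Its arguments: {"type":"object","properties":{"deltas":{"type":"array","items":{"type":"array","items":{"type":"array","items":{"type":"number"}}}}},"required":["deltas"]}

```bash
mkdir -p pics; python3 - <<'E'
from rig import telemetry,capture,camera_info
import cv2,numpy as np
s=telemetry.read_state();print(s['time_s'],s['position'],np.round(s['tcp_rot'],3).tolist(),s['opening'])
for n in('top','scene'):
    i=camera_info(n);print(n,np.round(i['mtx'],1).tolist(),np.round(i['cam_to_world'],4).tolist())
    cv2.imwrite(f'pics/{n}0.png',capture(n)[:,:,::-1])
E
```

```text
0.0 [ 0.24082631 -0.57596614  0.22158645] [[0.923, 0.386, -0.0], [0.386, -0.923, 0.002], [0.0, -0.002, -1.0]] 0.99946661983247
top [[471.9, 0.0, 322.2], [0.0, 471.9, 243.0], [0.0, 0.0, 1.0]] [[-0.0633, -0.9748, 0.2139, 0.3131], [-0.998, 0.0614, -0.0155, -0.0052], [0.0019, -0.2144, -0.9767, 1.1761], [0.0, 0.0, 0.0, 1.0]]
scene [[533.0, 0.0, 319.3], [0.0, 533.0, 236.2], [0.0, 0.0, 1.0]] [[0.2892, 0.7814, -0.553, 1.1623], [0.9572, -0.2294, 0.1764, -0.2073], [0.011, -0.5803, -0.8143, 1.0673], [0.0, 0.0, 0.0, 1.0]]
```

View pics/top0.png

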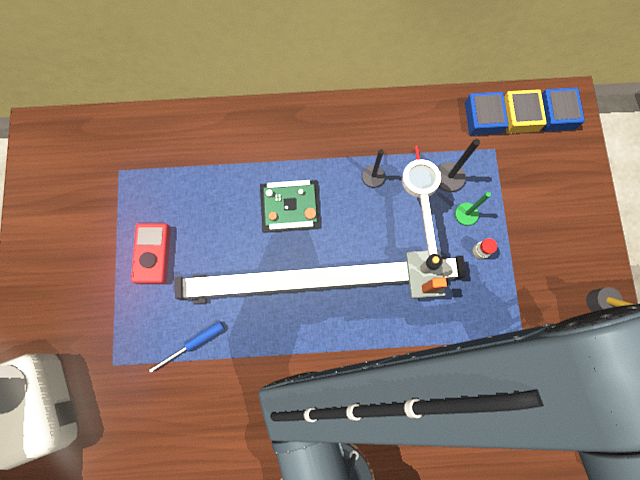

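View pics/scene0.png

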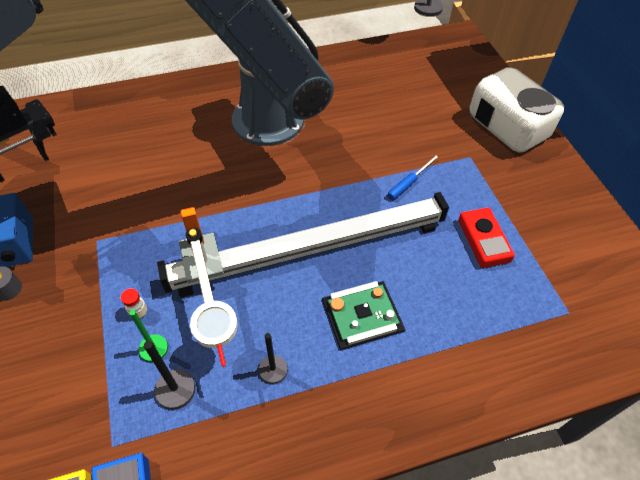

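The top view shows the rail from (180,288) to (462,268), the orange grip at (433,285), the hub at (434,262), the lens at (422,178) and the chip at (290,204).
- **Post candidates:** small black with its foot at (373,177), large black with its foot at (453,177), and green at (467,213). I choose the small black one at (373,177), which is on the rail +y side of the nose (417,152).
- **Grip:** there is only one orange upright, at (433,285) in the top view and (190,215) in the scene view.

```bash
python3 - <<'E'
import cv2,numpy as np
a=cv2.imread('pics/top0.png')[130:310,350:500];b=cv2.imread('pics/scene0.png')[195:375,150:300]
c=np.hstack([a,b]);c=cv2.resize(c,None,fx=2.66,fy=2.66,interpolation=cv2.INTER_CUBIC);print(c.shape)
cv2.imwrite('pics/crop1.png',c)
E
cat > h.py <<'E'
import numpy as np
from rig import camera_info
def ray(n,u,v):
    i=camera_info(n);T=np.array(i['cam_to_world']);d=T[:3,:3]@np.linalg.solve(np.array(i['mtx']),[u,v,1]);return T[:3,3],d
def at(n,u,v,z):
    o,d=ray(n,u,v);return o+d*(z-o[2])/d[2]
E
python3 - <<'E'
import sys;sys.path.insert(0,'.')
from h import *
np.set_printoptions(precision=4,suppress=True)
for nm,a,b,z in [('hub',(434.5,261.5),(193.5,234),.183),('chip',(290,204),(363,311),.026),('post foot',(373,178),(272,370),.005),('grip top',(433,284),(190,212),.19),('lens',(422,178),(213,323),.15),('bigfoot',(453,177),(174,390),.005),('meter',(150,252),(486,236),.042)]:
    print(nm,at('top',*a,z),at('scene',*b,z))
E
```

```text
(479, 798, 3)
hub [ 0.4752 -0.2578  0.183 ] [ 0.4842 -0.2601  0.183 ]
chip [0.6714 0.0519 0.026 ] [0.6739 0.0518 0.026 ]
post foot [ 0.7353 -0.1675  0.005 ] [ 0.7393 -0.1699  0.005 ]
grip top [ 0.4265 -0.2474  0.19  ] [ 0.4313 -0.2577  0.19  ]
lens [ 0.676  -0.2598  0.15  ] [ 0.6754 -0.2596  0.15  ]
bigfoot [ 0.7249 -0.3772  0.005 ] [ 0.7238 -0.37    0.005 ]
meter [0.5655 0.3992 0.042 ] [0.5767 0.3945 0.042 ]
```

View pics/crop1.png

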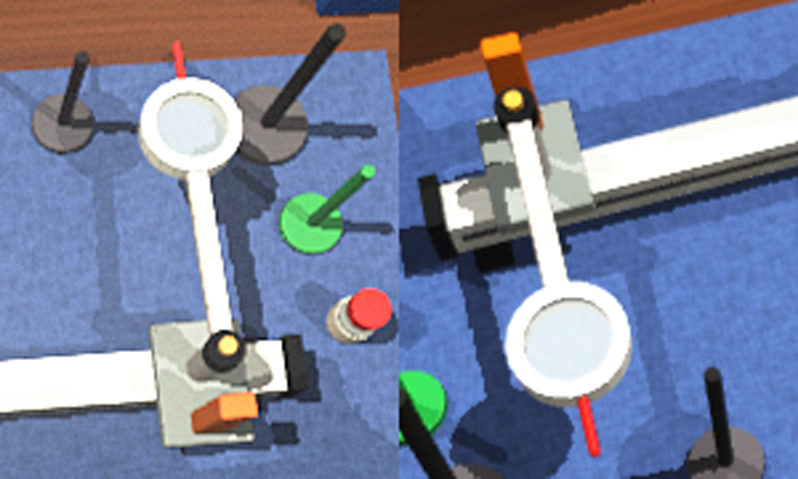

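```bash
python3 - <<'E'
from h import *
import cv2
np.set_printoptions(precision=4,suppress=True)
g=cv2.imread('pics/top0.png',0).astype(int)
up=[];lo=[]
for u in range(205,400,5):
    col=g[255:310,u];w=np.where(col>215)[0]
    if len(w): up.append(at('top',u,255+w.min()-.5,.06));lo.append(at('top',u,255+w.max()+.5,.06))
up=np.array(up);lo=np.array(lo)
for e in(up,lo):
    p=np.polyfit(e[:,1],e[:,0],1);print('edge x=a*y+b',p,'resid',np.std(e[:,0]-np.polyval(p,e[:,1])))
p=(np.polyfit(up[:,1],up[:,0],1)+np.polyfit(lo[:,1],lo[:,0],1))/2
psi=-np.arctan(p[0]);ex=np.array([np.cos(psi),np.sin(psi)]);ey=np.array([-np.sin(psi),np.cos(psi)])
off=np.array([p[1],0])@ex;print('psi deg',np.degrees(psi),'off',off,'width',(np.polyfit(up[:,1],up[:,0],1)-np.polyfit(lo[:,1],lo[:,0],1))[1])
for nm,n,u,v,z in [('hub','top',435,261,.183),('hub','scene',193,233,.183),('chip','top',290,204,.026),('chip','scene',363,311,.026),('foot','top',373.5,177,.004),('foot','scene',272,370,.004),('grip','top',439.8,282.3,.19),('grip','scene',188.3,211.5,.19),('lens','top',422,178,.15),('lens','scene',213.5,324,.15),('railL','top',184,288,.06),('railR','top',458,268,.06)]:
    q=at(n,u,v,z)[:2];print(nm,n,q,'rail x,y',q@ex-off,q@ey)
# wrist start axes
from rig import telemetry
R=np.array(telemetry.read_state()['tcp_rot']);print(np.degrees(np.arctan2(R[1],R[0])))
E
```

```text
edge x=a*y+b [-0.0136  0.4977] resid 0.0007174347208861523
edge x=a*y+b [-0.0144  0.4521] resid 0.0006799020218228219
psi deg 0.8022307345608654 off 0.47485334487394637 width 0.04557378134061585
hub top [ 0.4762 -0.259 ] rail x,y -0.0023588769942070598 -0.26563517925202895
hub scene [ 0.4814 -0.2607] rail x,y 0.002822661178937369 -0.26739123254406505
chip top [0.6714 0.0519] rail x,y 0.19724060188605308 0.042520349518072466
chip scene [0.6739 0.0518] rail x,y 0.19966449981880974 0.042345348966221594
foot top [ 0.7383 -0.1692] rail x,y 0.26104790740118466 -0.17953992346211864
foot scene [ 0.7389 -0.1699] rail x,y 0.2616288276193669 -0.18021380949212162
grip top [ 0.4292 -0.2621] rail x,y -0.04940178228280995 -0.2680588342184735
grip scene [ 0.429  -0.2609] rail x,y -0.049549882299206316 -0.26689488087079893
lens top [ 0.676  -0.2598] rail x,y 0.19742840535621975 -0.26920822232914465
lens scene [ 0.6777 -0.259 ] rail x,y 0.19918864550607607 -0.26850871160262685
railL top [0.4692 0.3111] rail x,y -0.00134440828468807 0.304476103223329
railR top [ 0.476  -0.3435] rail x,y -0.0037487260752648854 -0.35010400093267763
[ 22.6773 -67.3227 102.7885]
```

The points agree between both views: rail yaw is 0.8° with its axis offset at 0.4755. In the rail frame (y) the pivot and grip are at −0.267, the post at −0.180 (x 0.262 against 0.263 expected) and the chip at +0.0425 (x 0.199). The crop confirms the orange plate and the small black post. Now I'll approach the grip.

Call:
carry_out(deltas=[[[0.05,-0.036,0,0,0,0.004,-1],[0.15,-0.11,0,0,0,0.012,-1],[0.28,-0.2,0,0,0,0.02,-1],[0.42,-0.305,0,0,0,0.03,-1],[0.56,-0.41,0,0,0,0.04,-1],[0.7,-0.51,0,0,0,0.05,-1],[0.83,-0.605,0,0,0,0.058,-1],[0.93,-0.675,0,0,0,0.061,-1],[0.987,-0.72,0,0,0,0.061,-1],[0.987,-0.72,0,0,0,0.061,-1]]])

```text
time_s: 0.93
position: [0.3366, -0.4175, 0.2223]
tcp_rot: [[1.0, 0.016, -0.001], [0.016, -1.0, 0.002], [-0.001, -0.002, -1.0]]
force: [-0.5, -0.0, -1.2]
opening: 0.994
grasp_force: 0.0
```

```bash
python3 - <<'E'
from rig import telemetry
import numpy as np
s=telemetry.read_state();R=np.array(s['tcp_rot']);p=np.array(s['position'])
print(s['time_s'],p,np.round(R,4).tolist())
d=np.array([.430,-.261,.153])-p
print('units',R.T@d/.15,'yaw err deg',np.degrees(np.arctan2(R[1,0],R[0,0]))-.8)
E
```

```text
0.9333 [ 0.33655394 -0.41753753  0.22226202] [[0.9999, 0.0156, -0.0006], [0.0156, -0.9999, 0.0021], [-0.0006, -0.0021, -1.0]]
units [ 0.63946463 -1.03277608  0.46349921] yaw err deg 0.0942452305269531
```

Call:
carry_out(deltas=[[[0.03,-0.05,0,0,0,0,-1],[0.1,-0.15,0,0,0,0,-1],[0.18,-0.28,0,0,0,0,-1],[0.27,-0.42,0,0,0,0,-1],[0.36,-0.56,0,0,0,0,-1],[0.45,-0.7,0,0,0,0,-1],[0.54,-0.84,0,0,0,0,-1],[0.61,-0.94,0,0,0,0,-1],[0.64,-1.0,0,0,0,0,-1],[0.64,-1.0,0,0,0,0,-1]]])

```text
time_s: 1.77
position: [0.4305, -0.2678, 0.2225]
tcp_rot: [[1.0, 0.014, -0.0], [0.014, -1.0, 0.0], [-0.0, -0.0, -1.0]]
force: [-1.0, 0.1, 0.3]
opening: 1.003
grasp_force: 0.0
```

Call:
carry_out(deltas=[[[0,-0.03,0.0,0,0,0,-1],[0,-0.03,0.08,0,0,0,-1],[0,-0.03,0.18,0,0,0,-1],[0,-0.03,0.28,0,0,0,-1],[0,-0.03,0.38,0,0,0,-1],[0,-0.03,0.46,0,0,0,-1],[0,-0.03,0.46,0,0,0,-1],[0,-0.03,0.46,0,0,0,-1],[0,-0.03,0.46,0,0,0,-1],[0,-0.03,0.46,0,0,0,-1]]])

```text
time_s: 2.6
position: [0.4304, -0.2652, 0.1544]
tcp_rot: [[1.0, 0.012, 0.001], [0.012, -1.0, -0.001], [0.001, 0.002, -1.0]]
force: [-0.1, 0.5, -0.2]
opening: 0.995
grasp_force: 0.0
```

```bash
python3 - <<'E'
from rig import telemetry,capture
import cv2
s=telemetry.read_state();print(s['time_s'],s['position'],s['force'])
a=cv2.resize(capture('scene')[150:330,120:280],None,fx=2.5,fy=2.5);b=cv2.resize(capture('wrist'),(600,450))[:,100:500]
import numpy as np
cv2.imwrite('pics/g1.png',np.hstack([a,b])[:,:,::-1])
E
```

```text
2.6 [ 0.43036023 -0.26516623  0.15441509] [-0.12441296  0.45223171 -0.16040756]
```

View pics/g1.png

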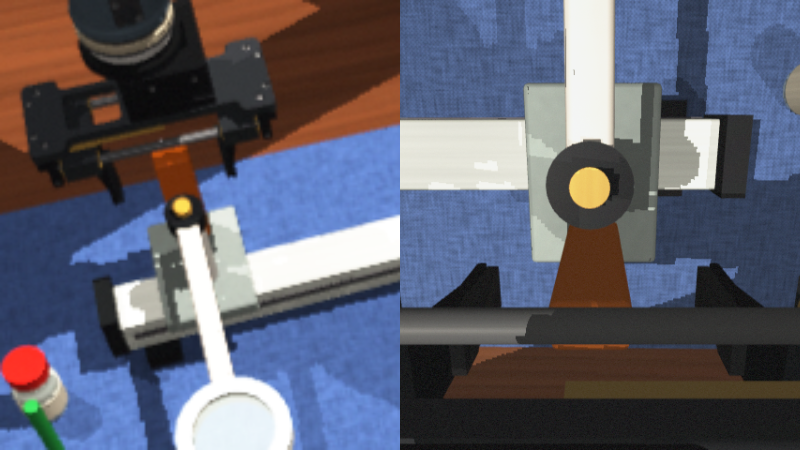

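The grip stands between the open fingers: fingers at about 485 and 715, grip at about 590 in the wrist half. Closing now.

Call:
carry_out(deltas=[[[0,0,0,0,0,0,1],[0,0,0,0,0,0,1],[0,0,0,0,0,0,1],[0,0,0,0,0,0,1],[0,0,0,0,0,0,1],[0,0,0,0,0,0,1],[0,0,0,0,0,0,1],[0,0,0,0,0,0,1],[0,0,0,0,0,0,1],[0,0,0,0,0,0,1]]])

```text
time_s: 3.53
position: [0.4299, -0.2637, 0.1534]
tcp_rot: [[1.0, 0.012, -0.0], [0.012, -1.0, 0.001], [-0.0, -0.001, -1.0]]
force: [0.0, 1.2, 1.0]
opening: 0.346
grasp_force: 30.0
```

```bash
cat > sw.py <<'E'
from h import *
from rig import telemetry,capture
import cv2
psi=np.radians(.80);EX=np.array([np.cos(psi),np.sin(psi)]);EY=np.array([-np.sin(psi),np.cos(psi)]);OFF=.4755;CH=.0425
TR=np.array(camera_info('top')['cam_to_world']);K=np.array(camera_info('top')['mtx'])
def pix(x,y,z):
    w=np.array([*( (OFF+x)*EX+y*EY),z]);c=TR[:3,:3].T@(w-TR[:3,3]);q=K@c;return q[:2]/q[2]
def lens(img):
    """lens centre in rail frame: fit ring (white, near z .157) by correlating a rendered ring mask over rail x,y"""
    hsv=cv2.cvtColor(img,cv2.COLOR_RGB2HSV);w=((hsv[...,1]<45)&(hsv[...,2]>170)).astype(np.float32)
    w=cv2.GaussianBlur(w,(0,0),1);best=None
    t=np.linspace(0,2*np.pi,60,endpoint=False)
    def score(x,y):
        s=0
        for r,g in((.0385,1),(.047,-.5),(.052,-.5)):
            p=np.array([pix(x+r*np.cos(a),y+r*np.sin(a),.157) for a in t[::2]],np.float32)
            s+=g*cv2.remap(w,p[:,0][None],p[:,1][None],1).mean()
        return s
    return score
def swing(img,yp):
    f=lens(img)
    g=lambda th:f(.199*np.cos(th),yp+.2*np.sin(th))
    T=np.arange(-.9,.91,.05);S=[g(a) for a in T];c=T[int(np.argmax(S))]
    T=np.arange(c-.06,c+.061,.005);S=np.array([g(a) for a in T]);k=S>S.max()-.15
    return (T[k]*(S[k]-S.max()+.15)).sum()/(S[k]-S.max()+.15).sum(),S.max()
def pivy():
    s=telemetry.read_state();return s['time_s'],float(np.array(s['position'])[:2]@EY),s
E
python3 - <<'E'
from sw import *
t,y,s=pivy();print(t,y,s['opening'],s['grasp_force'],s['force'])
for i in range(3):
    t,y,s=pivy();print(t,y,swing(capture('top'),y))
print(swing(cv2.imread('pics/top0.png')[:,:,::-1],-.267))
E
```

```text
3.5333 -0.2697081366704289 0.34634414210560643 29.996221172623336 [0.03617757 1.19378466 0.98093014]
3.5333 -0.2697081366704289 (np.float64(0.018500265465059017), np.float32(0.7785447))
3.5833 -0.269714480800274 (np.float64(0.0178707341504681), np.float32(0.7846327))
3.6333 -0.2697487611878034 (np.float64(0.018225439906334337), np.float32(0.7841195))
(np.float64(0.004679058034076642), np.float32(0.79713696))
```

Grasped: opening 0.346 (30 mm), 30 N. I'll pull slowly towards the post.

Call:
carry_out(deltas=[[[0,-0.005,0,0,0,0,1],[0,-0.02,0,0,0,0,1],[0,-0.045,0,0,0,0,1],[0,-0.08,0,0,0,0,1],[0,-0.115,0,0,0,0,1],[0,-0.15,0,0,0,0,1],[0,-0.185,0,0,0,0,1],[0,-0.22,0,0,0,0,1],[0,-0.255,0,0,0,0,1],[0,-0.29,0,0,0,0,1]]])

```text
time_s: 4.52
position: [0.4293, -0.22, 0.1535]
tcp_rot: [[1.0, 0.013, -0.0], [0.013, -1.0, 0.0], [-0.0, -0.0, -1.0]]
force: [-0.7, -2.3, -3.3]
opening: 0.342
grasp_force: 30.0
```

```bash
python3 - <<'E'
from sw import *
t,y,s=pivy();print(t,y,s['force'],s['grasp_force'],s['position'],swing(capture('top'),y+.0035))
E
```

```text
4.5167 -0.22596240346854743 [-0.67605596 -2.30407611 -3.25999639] 29.995686770416796 [ 0.42934383 -0.21998927  0.15346851] (np.float64(-0.15663449858870557), np.float32(0.8038607))
```

Call:
carry_out(deltas=[[[0,-0.035,0,0,0,0,1],[0,-0.07,0,0,0,0,1],[0,-0.105,0,0,0,0,1],[0,-0.14,0,0,0,0,1],[0,-0.175,0,0,0,0,1],[0,-0.21,0,0,0,0,1],[0,-0.245,0,0,0,0,1],[0,-0.28,0,0,0,0,1],[0,-0.315,0,0,0,0,1],[0,-0.35,0,0,0,0,1]]])

```text
time_s: 5.4
position: [0.4286, -0.1676, 0.1535]
tcp_rot: [[1.0, 0.013, -0.0], [0.013, -1.0, 0.0], [-0.0, -0.0, -1.0]]
force: [-0.7, -1.9, -4.0]
opening: 0.34
grasp_force: 30.0
```

```bash
python3 - <<'E'
from sw import *
t,y,s=pivy();print(t,y,s['force'],s['grasp_force'],s['position'],swing(capture('top'),y+.0035))
E
```

```text
5.4 -0.1735508971978158 [-0.71131656 -1.93549317 -3.97500066] 29.995454004965723 [ 0.42857764 -0.16758335  0.1534631 ] (np.float64(-0.0677406717515931), np.float32(0.8162683))
```

Call:
carry_out(deltas=[[[0,-0.035,0,0,0,0,1],[0,-0.07,0,0,0,0,1],[0,-0.105,0,0,0,0,1],[0,-0.14,0,0,0,0,1],[0,-0.175,0,0,0,0,1],[0,-0.21,0,0,0,0,1],[0,-0.245,0,0,0,0,1],[0,-0.28,0,0,0,0,1],[0,-0.315,0,0,0,0,1],[0,-0.35,0,0,0,0,1]]])

```text
time_s: 6.28
position: [0.4279, -0.1151, 0.1535]
tcp_rot: [[1.0, 0.013, -0.001], [0.013, -1.0, 0.0], [-0.001, -0.0, -1.0]]
force: [-2.8, -2.8, -5.4]
opening: 0.343
grasp_force: 30.0
```

```bash
python3 - <<'E'
from sw import *
t,y,s=pivy();print(t,y,s['force'],s['grasp_force'],swing(capture('top'),y+.0035))
E
```

```text
6.2833 -0.12104988737999745 [-2.81004808 -2.82774117 -5.37367194] 29.995253649540246 (np.float64(-0.26051853490679466), np.float32(0.82297194))
```

Call:
carry_out(deltas=[[[0,-0.035,0,0,0,0,1],[0,-0.07,0,0,0,0,1],[0,-0.105,0,0,0,0,1],[0,-0.14,0,0,0,0,1],[0,-0.175,0,0,0,0,1],[0,-0.21,0,0,0,0,1],[0,-0.245,0,0,0,0,1],[0,-0.28,0,0,0,0,1],[0,-0.315,0,0,0,0,1],[0,-0.35,0,0,0,0,1]]])

```text
time_s: 7.17
position: [0.4271, -0.0626, 0.1535]
tcp_rot: [[1.0, 0.013, -0.001], [0.013, -1.0, 0.0], [-0.001, -0.0, -1.0]]
force: [-3.6, -2.3, -5.3]
opening: 0.342
grasp_force: 30.0
```

```bash
python3 - <<'E'
from sw import *
t,y,s=pivy();print(t,y,s['force'],s['grasp_force'],swing(capture('top'),y+.0035))
E
```

```text
7.1667 -0.06853914425797762 [-3.58285814 -2.26182066 -5.30816068] 29.9952925555408 (np.float64(-0.4356482265959585), np.float32(0.82560754))
```

```bash
cat > plan.py <<'E'
import numpy as np
from scipy.optimize import least_squares
R=1/12
def sim(th,om,y,segs,v=0.):
    out=[]
    for dy,dt in segs:
        nv=dy/dt; om-=5*(nv-v)*np.cos(th); v=nv
        n=max(1,int(round(dt/.0104)));h=dt/n
        for _ in range(n):
            om-=4.65*np.sin(th)*h/2;th+=om*h;om-=4.65*np.sin(th)*h/2
        y+=dy;out.append((th,om,y))
    om+=5*v*np.cos(th)
    return th,om,y,np.array(out)
def plan(th,om,y,target,calls,hold,first=10,v0=0.,reg=.02,show=True):
    ns=[first]+[10]*(calls-1);N=sum(ns)
    def segs(u):
        s=[];k=0
        for i,n in enumerate(ns):
            s+=[(d,R) for d in u[k:k+n]];k+=n
            s.append((0.,hold))
        return s
    def f(u):
        a,b,c,_=sim(th,om,y,segs(u),v0)
        e=np.diff(np.r_[v0*R,u,0.])/R
        return np.r_[a*30,b*15,(c-target)*150,e*reg*10]
    u=least_squares(f,np.full(N,(target-y)/N)).x
    a,b,c,o=sim(th,om,y,segs(u),v0)
    if show:
        k=0
        for i,n in enumerate(ns):
            print('call',i,np.round(-np.cumsum(u[k:k+n])/.15,3).tolist());k+=n
        print('end',a,b,c,'max v',abs(u).max()/R,'max th',abs(o[:,0]).max(),'min nose',(o[:,2]+.285*np.sin(o[:,0])).min())
        i=first;print('pred after call0',o[i-1],o[i])
    return u
E
python3 -c "
from plan import *
plan(-.45,-.19,-.06,.0425,3,.1,9,.063)
plan(-.45,-.19,-.06,.0425,4,.1,9,.063)"
```

```text
call 0 [-0.016, -0.017, -0.008, 0.006, 0.02, 0.032, 0.036, 0.031, 0.016]
call 1 [-0.028, -0.067, -0.116, -0.174, -0.238, -0.307, -0.377, -0.447, -0.513, -0.573]
call 2 [-0.052, -0.094, -0.125, -0.146, -0.156, -0.158, -0.153, -0.143, -0.133, -0.126]
end -7.155709750051494e-07 -5.00700335233541e-07 0.042500047830312096 max v 0.1267665720937661 max th 0.44578775761110895 min nose -0.180526346234087
pred after call0 [ 0.06226204  0.78121424 -0.06235764] [ 0.15240955  0.87293631 -0.06235764]
call 0 [-0.029, -0.053, -0.074, -0.094, -0.113, -0.134, -0.157, -0.185, -0.216]
call 1 [-0.037, -0.079, -0.126, -0.177, -0.232, -0.288, -0.346, -0.404, -0.461, -0.515]
call 2 [-0.05, -0.096, -0.135, -0.167, -0.191, -0.207, -0.215, -0.214, -0.206, -0.191]
call 3 [0.021, 0.047, 0.077, 0.108, 0.139, 0.168, 0.194, 0.216, 0.231, 0.239]
end -7.898820154619586e-08 5.230935882246525e-07 0.04250000482704315 max v 0.10437185302521039 max th 0.4546369833275625 min nose -0.18082214023935342
pred after call0 [-0.03836025  0.88543299 -0.02755203] [ 0.0787813   1.16207074 -0.02755203]
```

Call:
carry_out(deltas=[[[0,-0.035,0,0,0,0,1],[0,-0.065,0,0,0,0,1],[0,-0.09,0,0,0,0,1],[0,-0.11,0,0,0,0,1],[0,-0.13,0,0,0,0,1],[0,-0.15,0,0,0,0,1],[0,-0.17,0,0,0,0,1],[0,-0.195,0,0,0,0,1],[0,-0.22,0,0,0,0,1],[0,-0.25,0,0,0,0,1]]])

```text
time_s: 8.05
position: [0.4266, -0.0255, 0.1535]
tcp_rot: [[1.0, 0.012, -0.001], [0.012, -1.0, 0.0], [-0.001, -0.0, -1.0]]
force: [-4.5, -2.1, -5.6]
opening: 0.348
grasp_force: 30.0
```

```bash
cat > meas.py <<'E'
import sys
from sw import *
from plan import plan
from rig import bot
n=int(sys.argv[1]);calls=int(sys.argv[2])
D=[]
for i in range(n):
    t,y,s=pivy();im=capture('top');th,sc=swing(im,y+.0035);D.append((t,y+.0035,th,sc))
D=np.array(D,float);print(np.round(D,4).tolist())
t,y,s=pivy();y+=.0035
# fit pendulum free motion backwards from the end
from scipy.optimize import least_squares
def back(p,ts):
    th,om=p;o=[]
    for q in ts:
        a,b=th,om;m=max(1,int(round((t-q)/.01)));h=-(t-q)/m
        for _ in range(m): b-=4.65*np.sin(a)*h/2;a+=b*h;b-=4.65*np.sin(a)*h/2
        o.append(a)
    return np.array(o)
r=least_squares(lambda p:back(p,D[:,0])-D[:,2],[D[-1,2],0]);th,om=r.x
print('now t',t,'y',y,'th',th,'om',om,'resid',np.abs(r.fun).max(),'lens-chip',y+.2*np.sin(th)-CH,'force',s['force'])
np.save('last.npy',im)
if calls: plan(th,om,y,CH,calls,.05*n)
E
python3 meas.py 3 3
```

```text
[[8.05, -0.0279, -0.0396, 0.7438], [8.1, -0.0271, 0.0129, 0.77], [8.15, -0.0271, 0.0686, 0.7664]]
now t 8.2 y -0.02719041130264703 th 0.12128083508703022 om 1.0524684437290392 resid 0.0011203910310447415 lens-chip -0.04549366472654584 force [-3.62063872  1.01411515 -5.47479566]
call 0 [-0.017, -0.048, -0.092, -0.145, -0.205, -0.27, -0.336, -0.402, -0.464, -0.521]
call 1 [-0.049, -0.09, -0.121, -0.142, -0.153, -0.156, -0.15, -0.138, -0.12, -0.098]
call 2 [0.024, 0.049, 0.074, 0.096, 0.115, 0.13, 0.142, 0.149, 0.153, 0.154]
end 3.009205554643081e-07 5.741344087847229e-07 0.042499980883408374 max v 0.11950633687423295 max th 0.3205386079388415 min nose 0.030309981466832222
pred after call0 [ 0.20715684 -0.46553773  0.05096317] [ 0.20156954 -0.10831068  0.05096317]
```

The prediction held, with the lens about where planned. Following call 0 of the new plan.

Call:
carry_out(deltas=[[[0,-0.017,0,0,0,0,1],[0,-0.05,0,0,0,0,1],[0,-0.09,0,0,0,0,1],[0,-0.145,0,0,0,0,1],[0,-0.205,0,0,0,0,1],[0,-0.27,0,0,0,0,1],[0,-0.335,0,0,0,0,1],[0,-0.4,0,0,0,0,1],[0,-0.465,0,0,0,0,1],[0,-0.52,0,0,0,0,1]]])

```text
time_s: 9.03
position: [0.4255, 0.0527, 0.1535]
tcp_rot: [[1.0, 0.013, -0.001], [0.013, -1.0, -0.0], [-0.001, 0.0, -1.0]]
force: [-4.2, -2.4, -4.0]
opening: 0.341
grasp_force: 30.0
```

```bash
python3 meas.py 3 2;python3 -c "
import re" 
```

```text
[[9.0333, 0.0502, 0.2063, 0.7742], [9.0833, 0.0516, 0.1968, 0.7804], [9.1333, 0.0511, 0.1953, 0.7804]]
now t 9.1833 y 0.05069193303377896 th 0.18471361086091667 om -0.19915399024185224 resid 0.003446965190607748 lens-chip 0.0449249377781322 force [-5.705404    1.60562275 -5.00208152]
call 0 [-0.023, -0.059, -0.097, -0.131, -0.155, -0.166, -0.164, -0.148, -0.12, -0.084]
call 1 [0.041, 0.082, 0.119, 0.148, 0.167, 0.176, 0.174, 0.163, 0.15, 0.139]
end 1.1861541588447003e-06 3.3577670534961026e-06 0.04249975077012723 max v 0.0738377682208093 max th 0.14808071078865273 min nose 0.030742126787831413
pred after call0 [-0.10123225  0.19763474  0.06329876] [-0.11448373 -0.0496989   0.06329876]
```

Call:
carry_out(deltas=[[[0,-0.025,0,0,0,0,1],[0,-0.06,0,0,0,0,1],[0,-0.095,0,0,0,0,1],[0,-0.13,0,0,0,0,1],[0,-0.155,0,0,0,0,1],[0,-0.165,0,0,0,0,1],[0,-0.165,0,0,0,0,1],[0,-0.15,0,0,0,0,1],[0,-0.12,0,0,0,0,1],[0,-0.085,0,0,0,0,1]]])

```text
time_s: 10.02
position: [0.4253, 0.0651, 0.1535]
tcp_rot: [[1.0, 0.012, -0.001], [0.012, -1.0, 0.001], [-0.001, -0.001, -1.0]]
force: [-4.5, 2.1, -3.3]
opening: 0.345
grasp_force: 30.0
```

```bash
python3 meas.py 4 2
```

```text
[[10.0167, 0.0627, -0.092, 0.7831], [10.0667, 0.0617, -0.0934, 0.7745], [10.1167, 0.0617, -0.1019, 0.7646], [10.1667, 0.0617, -0.1066, 0.7546]]
now t 10.2167 y 0.06173121721526531 th -0.10864644905688454 om -0.04476733205544355 resid 0.0030024316659527095 lens-chip -0.002455348879089346 force [-5.44690667 -2.08474978 -5.19114398]
call 0 [0.017, 0.043, 0.074, 0.104, 0.129, 0.148, 0.16, 0.163, 0.159, 0.149]
call 1 [-0.014, -0.028, -0.041, -0.05, -0.055, -0.054, -0.048, -0.039, -0.028, -0.02]
end -8.158514264434689e-07 -1.7576045081743024e-06 0.04250014157334297 max v 0.05504843265275392 max th 0.0982197133916031 min nose 0.03127738460659388
pred after call0 [ 0.03539999 -0.078879    0.03942861] [ 0.03411904 -0.02271895  0.03942861]
```

Call:
carry_out(deltas=[[[0,0.017,0,0,0,0,1],[0,0.043,0,0,0,0,1],[0,0.075,0,0,0,0,1],[0,0.105,0,0,0,0,1],[0,0.13,0,0,0,0,1],[0,0.148,0,0,0,0,1],[0,0.16,0,0,0,0,1],[0,0.163,0,0,0,0,1],[0,0.16,0,0,0,0,1],[0,0.15,0,0,0,0,1]]])

```text
time_s: 11.05
position: [0.4257, 0.0416, 0.1535]
tcp_rot: [[1.0, 0.012, -0.001], [0.012, -1.0, -0.001], [-0.001, 0.001, -1.0]]
force: [-4.7, -2.5, -5.4]
opening: 0.337
grasp_force: 30.0
```

```bash
python3 meas.py 6 2
```

```text
[[11.05, 0.0391, 0.0028, 0.7468], [11.1, 0.0395, 0.002, 0.746], [11.15, 0.0394, 0.0024, 0.7499], [11.2, 0.0394, 0.0025, 0.7451], [11.25, 0.0394, 0.0014, 0.7464], [11.3, 0.0394, 0.0012, 0.7465]]
now t 11.35 y 0.03944511932007828 th 0.0009591714674793596 om -0.007017034522056197 resid 0.0005341295959588911 lens-chip -0.0028630464158407587 force [-5.1454133  -1.2815981  -3.90508101]
call 0 [-0.002, -0.004, -0.006, -0.009, -0.011, -0.012, -0.012, -0.012, -0.011, -0.01]
call 1 [0.001, 0.002, 0.002, 0.002, 0.0, -0.002, -0.004, -0.007, -0.009, -0.011]
end 1.3554935936705312e-07 9.57185844160984e-08 0.04249998540695687 max v 0.004893840107663824 max th 0.009485055407919425 min nose 0.038486894371103045
pred after call0 [-0.00414526  0.02710328  0.04087192] [0.00128923 0.01850953 0.04087192]
```

Call:
carry_out(deltas=[[[0,-0.002,0,0,0,0,1],[0,-0.004,0,0,0,0,1],[0,-0.006,0,0,0,0,1],[0,-0.008,0,0,0,0,1],[0,-0.01,0,0,0,0,1],[0,-0.012,0,0,0,0,1],[0,-0.014,0,0,0,0,1],[0,-0.015,0,0,0,0,1],[0,-0.016,0,0,0,0,1],[0,-0.016,0,0,0,0,1]]])

```text
time_s: 12.18
position: [0.4256, 0.0441, 0.1535]
tcp_rot: [[1.0, 0.012, -0.001], [0.012, -1.0, -0.001], [-0.001, 0.001, -1.0]]
force: [-5.4, -1.6, -4.3]
opening: 0.344
grasp_force: 30.0
```

```bash
python3 meas.py 5 0; python3 - <<'E'
from sw import *
s=capture('scene');a=np.load('last.npy')
cv2.imwrite('pics/m1.png',np.hstack([cv2.resize(a[120:320,200:380],None,fx=2.2,fy=2.2),cv2.resize(s[190:390,270:450],None,fx=2.2,fy=2.2)])[:,:,::-1])
# lens from score in both coords
f=lens(a);X=[(f(x,y),x,y) for x in np.arange(.18,.22,.002) for y in np.arange(.02,.07,.002)];print(max(X),'pred lens px top',pix(.199,.042,.15))
E
```

```text
[[12.1833, 0.0417, -0.0192, 0.7366], [12.2333, 0.0417, -0.0191, 0.74], [12.2833, 0.0417, -0.0189, 0.7441], [12.3333, 0.0417, -0.0189, 0.7392], [12.3833, 0.0417, -0.0176, 0.7411]]
now t 12.4333 y 0.0416465133818346 th -0.016981826161572327 om 0.019503679213629117 resid 0.00042477185244019916 lens-chip -0.004249688610829631 force [-4.44165517 -1.58226473 -3.95634775]
(np.float32(0.750732), np.float64(0.198), np.float64(0.037999999999999985)) pred lens px top [286.65594922 186.95784373]
```

View pics/m1.png

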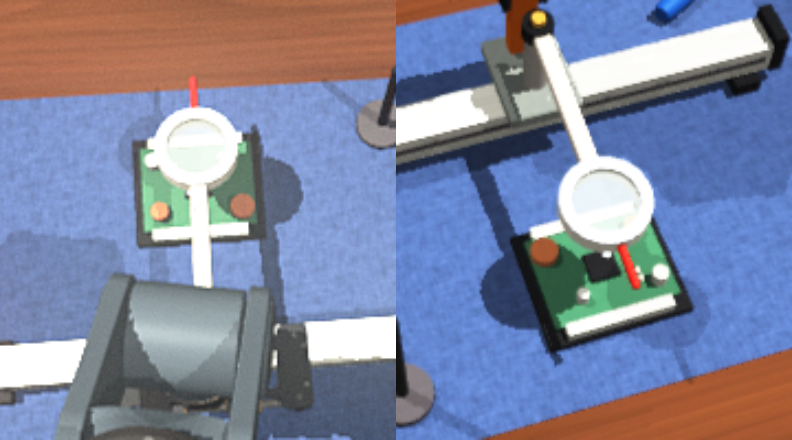

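In the pictures the lens is above the board, hanging at rest, with only about 4 mm of residual swing. Holding still.

Call:
carry_out(deltas=[[[0,0,0,0,0,0,1],[0,0,0,0,0,0,1],[0,0,0,0,0,0,1],[0,0,0,0,0,0,1],[0,0,0,0,0,0,1],[0,0,0,0,0,0,1],[0,0,0,0,0,0,1],[0,0,0,0,0,0,1],[0,0,0,0,0,0,1],[0,0,0,0,0,0,1]]])

```text
time_s: 13.32
position: [0.4256, 0.0441, 0.1535]
tcp_rot: [[1.0, 0.012, -0.001], [0.012, -1.0, -0.001], [-0.001, 0.001, -1.0]]
force: [-5.9, -1.4, -4.2]
opening: 0.342
grasp_force: 30.0
```

Call:
carry_out(deltas=[[[0,0,0,0,0,0,1],[0,0,0,0,0,0,1],[0,0,0,0,0,0,1],[0,0,0,0,0,0,1],[0,0,0,0,0,0,1],[0,0,0,0,0,0,1],[0,0,0,0,0,0,1],[0,0,0,0,0,0,1],[0,0,0,0,0,0,1],[0,0,0,0,0,0,1]]])

```text
time_s: 14.15
position: [0.4256, 0.0441, 0.1535]
tcp_rot: [[1.0, 0.012, -0.001], [0.012, -1.0, -0.001], [-0.001, 0.001, -1.0]]
force: [-6.0, -2.4, -3.7]
opening: 0.346
grasp_force: 30.0
```

Call:
carry_out(deltas=[[[0,0,0,0,0,0,1],[0,0,0,0,0,0,1],[0,0,0,0,0,0,1],[0,0,0,0,0,0,1],[0,0,0,0,0,0,1],[0,0,0,0,0,0,1],[0,0,0,0,0,0,1],[0,0,0,0,0,0,1],[0,0,0,0,0,0,1],[0,0,0,0,0,0,1]]])

```text
time_s: 14.98
position: [0.4256, 0.0441, 0.1535]
tcp_rot: [[1.0, 0.012, -0.001], [0.012, -1.0, -0.001], [-0.001, 0.001, -1.0]]
force: [-5.2, -1.5, -4.4]
opening: 0.339
grasp_force: 30.0
```

Call:
carry_out(deltas=[[[0,0,0,0,0,0,1],[0,0,0,0,0,0,1],[0,0,0,0,0,0,1],[0,0,0,0,0,0,1],[0,0,0,0,0,0,1],[0,0,0,0,0,0,1],[0,0,0,0,0,0,1],[0,0,0,0,0,0,1],[0,0,0,0,0,0,1],[0,0,0,0,0,0,1]]])

```text
time_s: 15.82
position: [0.4256, 0.0441, 0.1535]
tcp_rot: [[1.0, 0.012, -0.001], [0.012, -1.0, -0.001], [-0.001, 0.001, -1.0]]
force: [-4.8, -1.8, -5.1]
opening: 0.344
grasp_force: 30.0
```

```bash
python3 meas.py 4 0; python3 -c "
from sw import *
q=at('scene',365,281.4,.15)[:2];print('scene lens rail',q@EX-OFF,q@EY)"
```

```text
[[15.8167, 0.0417, -0.012, 0.7434], [15.8667, 0.0417, -0.0126, 0.7434], [15.9167, 0.0417, -0.0123, 0.7418], [15.9667, 0.0416, -0.0116, 0.7429]]
now t 16.0167 y 0.04165990999722138 th -0.011402422350104194 om 0.00995437771610682 resid 0.0003149765559473869 lens-chip -0.0031205250568331552 force [-4.90527605 -2.34931974 -4.92482164]
scene lens rail 0.1960136854630548 0.037469913074170774
```

Both cameras put the lens within about 5 mm of the chip, at rest for over 3 s. Releasing and rising.

Call:
carry_out(deltas=[[[0,0,0,0,0,0,0.2],[0,0,0,0,0,0,0],[0,0,0,0,0,0,-0.2],[0,0,0,0,0,0,-0.4],[0,0,0,0,0,0,-0.6],[0,0,0,0,0,0,-0.8],[0,0,0,0,0,0,-1],[0,0,0,0,0,0,-1],[0,0,0,0,0,0,-1],[0,0,0,0,0,0,-1]]])

```text
time_s: 16.85
position: [0.4262, 0.0449, 0.1535]
tcp_rot: [[1.0, 0.013, 0.0], [0.013, -1.0, -0.0], [0.0, 0.0, -1.0]]
force: [-0.1, 0.0, 0.0]
opening: 0.964
grasp_force: 0.0
```

```bash
python3 meas.py 2 0; python3 -c "
from rig import telemetry as t;s=t.read_state();print(s['opening'],s['grasp_force'])"
```

```text
[[16.85, 0.0425, -0.0156, 0.746], [16.9, 0.0425, -0.0152, 0.744]]
now t 16.95 y 0.04247228193245676 th -0.014657856011842017 om 0.01256149298166791 resid 1.9530529971056865e-11 lens-chip -0.0029591842950204075 force [ 0.38154005  0.43077154 -0.12862237]
0.9844013424743976 0.0
```

Call:
carry_out(deltas=[[[0,0,-0.03,0,0,0,-1],[0,0,-0.1,0,0,0,-1],[0,0,-0.18,0,0,0,-1],[0,0,-0.27,0,0,0,-1],[0,0,-0.36,0,0,0,-1],[0,0,-0.45,0,0,0,-1],[0,0,-0.5,0,0,0,-1],[0,0,-0.52,0,0,0,-1],[0,0,-0.52,0,0,0,-1],[0,0,-0.52,0,0,0,-1]]])

```text
time_s: 17.78
position: [0.4258, 0.0449, 0.2313]
tcp_rot: [[1.0, 0.013, -0.001], [0.013, -1.0, 0.0], [-0.001, -0.0, -1.0]]
force: [0.0, -0.1, -0.0]
opening: 0.997
grasp_force: 0.0
```

```bash
python3 meas.py 4 0; python3 - <<'E'
from sw import *
f=lens(np.load('last.npy'));print('lens',max((f(x,y),x,y) for x in np.arange(.18,.22,.002) for y in np.arange(.02,.07,.002)))
cv2.imwrite('pics/end.png',capture('scene')[:,:,::-1])
E
```

```text
[[17.7833, 0.0425, -0.0149, 0.7597], [17.8333, 0.0425, -0.0147, 0.7575], [17.8833, 0.0425, -0.0148, 0.7589], [17.9333, 0.0425, -0.0154, 0.7592]]
now t 17.9833 y 0.04250376705082297 th -0.01490723269525932 om 0.005620367066829586 resid 0.00030021110248128896 lens-chip -0.00297756906383817 force [ 0.68430437  0.54706279 -0.30493678]
lens (np.float32(0.76751316), np.float64(0.198), np.float64(0.03999999999999998))
```

View pics/end.png

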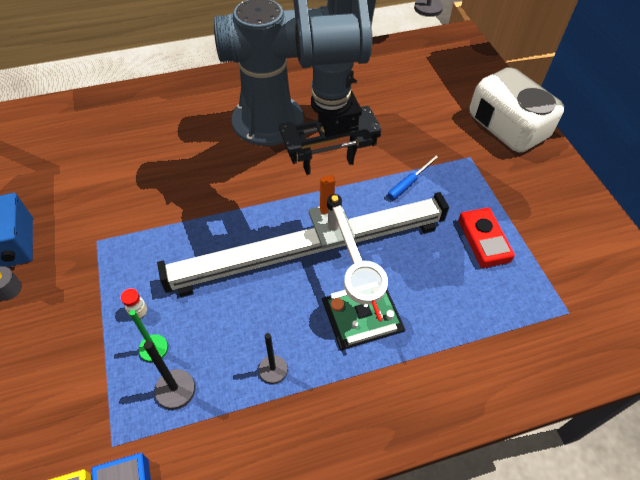

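The gripper is clear above the grip at (328,190). The lens at (366,282) rests over the board, with the chip at (363,311) straight below it, and the screwdriver, jar and multimeter have not moved.

```bash
python3 -c "
from rig import job;print(job.hand_in())"
```

```text
the job is handed in; nothing more can be done
None
```

The job is handed in: the grip is released, and by the camera the lens rests about 3 mm from straight above the chip, after a hold of over 3 s; the judge gave no result back.

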